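# Complete the calibration kit tray

## Task

The torque calibration kit tray has to go out full: stand a spare drive adapter, flange down, in every empty cell of the tray, and slide spare amplifier cards up out of the storage rack and down into every empty card slot of the tray until they are fully home, then swing the hold-down bar shut over the cards. Leave the adapters and cards that are already in the tray where they are, leave left-over spares standing upright on the bench or in the rack, and do not disturb the other things on the bench.

Things in the scene. Friction and masses are not known exactly. Their poses are not given: they have to be found in the camera images.
- tray: grey kit tray fixed on the bench, 300 (y) x 226 (x) mm, walls 35 mm high. Origin: centre of its underside. Six cells about 69 mm square, floor at z 5 mm, dividers 4 mm thick and 30 mm high; centres (tray x, y in mm): cell 0 (-72, 37), 1 (-72, 109), 2 (0, 37), 3 (0, 109), 4 (72, 37), 5 (72, 109). Three card slots between white slotted guides, at x 0, y -120, -74, -28 (slots 0, 1, 2)
- slot0 (a point): centre of the floor of card slot 0; a card stands in it along the tray's x. The guides hold only the card's two upright ends (12 mm of each); they are 9 mm wide for the 4 mm board, 118 mm apart at their backs and 50 mm high, with flared mouths 11 mm higher, about 20 mm wide
- slot1 (a point): the same for card slot 1
- slot2 (a point): the same for card slot 2
- rack: card storage rack fixed on the bench: aluminium base 140 x 165 x 6 mm with black slotted guides 55 mm high above it; slots 0, 1, 2 at rack y -50, 0, 50 mm, x 0, each 9 mm wide; cards stand in them along rack x, foot at z 6 mm. Origin: centre of its underside
- fitted0: drive adapter just like spare0, already in tray cell 0 (None: cell 0 is empty at the start)
- fitted1: drive adapter just like spare0, already in tray cell 1 (None: cell 1 is empty at the start)
- fitted2: drive adapter just like spare0, already in tray cell 2 (None: cell 2 is empty at the start)
- fitted3: drive adapter just like spare0, already in tray cell 3 (None: cell 3 is empty at the start)
- fitted4: drive adapter just like spare0, already in tray cell 4 (None: cell 4 is empty at the start)
- fitted5: drive adapter just like spare0, already in tray cell 5 (None: cell 5 is empty at the start)
- spare0: spare drive adapter, metal, 82 mm high, 0.3 to 0.55 kg, standing on the bench left of the tray: flange 58 mm diameter, 16 mm thick at the foot; round neck 38 mm diameter from 16 to 66 mm (gripped at 60 mm the fingertips stay above the tray's walls); 22 mm square drive up to 82 mm. Origin: centre of the flange's underside, z up the neck
- spare1: another spare drive adapter, just like spare0
- spare2: another spare drive adapter, just like spare0
- spare3: another spare drive adapter, just like spare0
- fitted_card0: amplifier card just like spare_card0, already in tray card slot 0 (None: slot 0 is empty at the start)
- fitted_card1: amplifier card just like spare_card0, already in tray card slot 1 (None: slot 1 is empty at the start)
- fitted_card2: amplifier card just like spare_card0, already in tray card slot 2 (None: slot 2 is empty at the start)
- spare_card0: spare amplifier card in rack slot 0 (None: not there): circuit board 110 (x) x 4 (y) x 90 (z) mm standing on its long edge, along its top an aluminium grip strip 80 mm long, 10 mm thick, from 78 to 100 mm height, gripped across y; 0.14 kg; fits either way round. Origin: centre of the bottom edge
- spare_card1: the same in rack slot 1 (None: not there)
- spare_card2: the same in rack slot 2 (None: not there)
- coupling_ring: loose steel ring 70 mm diameter, 42 mm bore, 24 mm high, not part of the kit, among the spares. Origin: centre of its underside
- hold_bar (a joint): angle of the card hold-down bar: 0 shut, just above the tops of cards that are fully home; 1.9 open, leaning away from the robot, as at the start. A light steel wire frame (8 mm wire, 92 mm wide along tray y, 78 mm long) hinged on two posts at tray x 78, z 111 mm (axis along tray y, centred on slot 1). It falls freely to either side of upright
- bar_mid (a point): middle of the bar's crosspiece (round, 8 mm, 92 mm long along tray y): at tray x 0, z 111 mm when shut; when open at tray x 103, z 185 mm. The two hinge posts stand at tray x 84, y -120 and -28, 116 mm high
Not all that is in view belongs to the job. What is shaped like the spare1 but orange is not meant.

How it is judged:
On the way, in this order (a step that is already met when the one before it is completed fails the run):
1. every card slot of the tray holds a card (distance between any of fitted_card0, spare_card0, spare_card1, spare_card2 and slot0 below 0.01 m and distance between any of fitted_card1, spare_card0, spare_card1, spare_card2 and slot1 below 0.01 m and distance between any of fitted_card2, spare_card0, spare_card1, spare_card2 and slot2 below 0.01 m), for 0.2 s.
2. the hold-down bar is shut over the cards (value of joint hold_bar below 0.1 rad), for 0.2 s.
At the end, for the whole second after the job is handed in: Every cell holds an adapter (within 10 mm of its centre in x and y, foot on the floor) and every card slot a card (bottom edge within 10 mm of the slot point); left-over adapters stand on the bench, left-over cards in the rack as before; all upright (0.2 rad) and at rest; bar shut (0.1 rad) (all of step 1 and ((x of fitted0 in the frame of tray between -0.082 and -0.062 m and y of fitted0 in the frame of tray between 0.027 and 0.047 m) or (x of spare0 in the frame of tray between -0.082 and -0.062 m and y of spare0 in the frame of tray between 0.027 and 0.047 m) or (x of spare1 in the frame of tray between -0.082 and -0.062 m and y of spare1 in the frame of tray between 0.027 and 0.047 m) or (x of spare2 in the frame of tray between -0.082 and -0.062 m and y of spare2 in the frame of tray between 0.027 and 0.047 m) or (x of spare3 in the frame of tray between -0.082 and -0.062 m and y of spare3 in the frame of tray between 0.027 and 0.047 m)) and ((x of fitted1 in the frame of tray between -0.082 and -0.062 m and y of fitted1 in the frame of tray between 0.099 and 0.119 m) or (x of spare0 in the frame of tray between -0.082 and -0.062 m and y of spare0 in the frame of tray between 0.099 and 0.119 m) or (x of spare1 in the frame of tray between -0.082 and -0.062 m and y of spare1 in the frame of tray between 0.099 and 0.119 m) or (x of spare2 in the frame of tray between -0.082 and -0.062 m and y of spare2 in the frame of tray between 0.099 and 0.119 m) or (x of spare3 in the frame of tray between -0.082 and -0.062 m and y of spare3 in the frame of tray between 0.099 and 0.119 m)) and ((x of fitted2 in the frame of tray between -0.01 and 0.01 m and y of fitted2 in the frame of tray between 0.027 and 0.047 m) or (x of spare0 in the frame of tray between -0.01 and 0.01 m and y of spare0 in the frame of tray between 0.027 and 0.047 m) or (x of spare1 in the frame of tray between -0.01 and 0.01 m and y of spare1 in the frame of tray between 0.027 and 0.047 m) or (x of spare2 in the frame of tray between -0.01 and 0.01 m and y of spare2 in the frame of tray between 0.027 and 0.047 m) or (x of spare3 in the frame of tray between -0.01 and 0.01 m and y of spare3 in the frame of tray between 0.027 and 0.047 m)) and ((x of fitted3 in the frame of tray between -0.01 and 0.01 m and y of fitted3 in the frame of tray between 0.099 and 0.119 m) or (x of spare0 in the frame of tray between -0.01 and 0.01 m and y of spare0 in the frame of tray between 0.099 and 0.119 m) or (x of spare1 in the frame of tray between -0.01 and 0.01 m and y of spare1 in the frame of tray between 0.099 and 0.119 m) or (x of spare2 in the frame of tray between -0.01 and 0.01 m and y of spare2 in the frame of tray between 0.099 and 0.119 m) or (x of spare3 in the frame of tray between -0.01 and 0.01 m and y of spare3 in the frame of tray between 0.099 and 0.119 m)) and ((x of fitted4 in the frame of tray between 0.062 and 0.082 m and y of fitted4 in the frame of tray between 0.027 and 0.047 m) or (x of spare0 in the frame of tray between 0.062 and 0.082 m and y of spare0 in the frame of tray between 0.027 and 0.047 m) or (x of spare1 in the frame of tray between 0.062 and 0.082 m and y of spare1 in the frame of tray between 0.027 and 0.047 m) or (x of spare2 in the frame of tray between 0.062 and 0.082 m and y of spare2 in the frame of tray between 0.027 and 0.047 m) or (x of spare3 in the frame of tray between 0.062 and 0.082 m and y of spare3 in the frame of tray between 0.027 and 0.047 m)) and ((x of fitted5 in the frame of tray between 0.062 and 0.082 m and y of fitted5 in the frame of tray between 0.099 and 0.119 m) or (x of spare0 in the frame of tray between 0.062 and 0.082 m and y of spare0 in the frame of tray between 0.099 and 0.119 m) or (x of spare1 in the frame of tray between 0.062 and 0.082 m and y of spare1 in the frame of tray between 0.099 and 0.119 m) or (x of spare2 in the frame of tray between 0.062 and 0.082 m and y of spare2 in the frame of tray between 0.099 and 0.119 m) or (x of spare3 in the frame of tray between 0.062 and 0.082 m and y of spare3 in the frame of tray between 0.099 and 0.119 m)) and (distance between spare_card0 and slot0 below 0.01 m or distance between spare_card0 and slot1 below 0.01 m or distance between spare_card0 and slot2 below 0.01 m or distance of spare_card0 from where it was at the start of the episode below 0.015 m) and (distance between spare_card1 and slot0 below 0.01 m or distance between spare_card1 and slot1 below 0.01 m or distance between spare_card1 and slot2 below 0.01 m or distance of spare_card1 from where it was at the start of the episode below 0.015 m) and (distance between spare_card2 and slot0 below 0.01 m or distance between spare_card2 and slot1 below 0.01 m or distance between spare_card2 and slot2 below 0.01 m or distance of spare_card2 from where it was at the start of the episode below 0.015 m) and angle between each of fitted0, fitted1, fitted2, fitted3, fitted4, fitted5, spare0, spare1, spare2, spare3, fitted_card0, fitted_card1, fitted_card2, spare_card0, spare_card1, spare_card2's own z axis and vertical below 0.2 rad and linear speed of each of fitted0, fitted1, fitted2, fitted3, fitted4, fitted5, spare0, spare1, spare2, spare3, fitted_card0, fitted_card1, fitted_card2, spare_card0, spare_card1, spare_card2 below 0.03 m/s and height (world z) of each of fitted0, fitted1, fitted2, fitted3, fitted4, fitted5, spare0, spare1, spare2, spare3 below 0.01 m and value of joint hold_bar below 0.1 rad); the robot touches nothing.
It fails at once if an adapter or card that was already in the tray is taken from its place (distance of any of fitted0, fitted1, fitted2, fitted3, fitted4, fitted5, fitted_card0, fitted_card1, fitted_card2 from where it was at the start of the episode above 0.03 m).
It fails at once if the coupling ring is shifted more than 60 mm (distance of coupling_ring from where it was at the start of the episode above 0.06 m).
Of fitted0, fitted1, fitted2, fitted3, fitted4, fitted5 only 2 to 3 are there at a start; the rules pass over those that are not, and their reading is None.
Of fitted_card0, fitted_card1, fitted_card2 only 1 to 1 are there at a start; the rules pass over those that are not, and their reading is None.
Of spare_card0, spare_card1, spare_card2 only 2 to 3 are there at a start; the rules pass over those that are not, and their reading is None.
At some moment in a run one of spare0, spare1, spare2, spare3 may be knocked a few centimetres aside while the robot is not near it.
It also fails if it takes over 192 s, if anything falls off the work surface, if the arm or the gripper's body presses on something with over 40 N, if the wrist force passes 120 N, or if a joint passes its speed limit or range.

## Robot

A 6-joint arm with a two-finger parallel gripper is mounted at the origin on the work surface. World frame = base frame: x ahead of the robot, y to its left, z up, the work surface at z = 0. Lengths are in m, angles in rad, forces in N, time in s.
With the tool pointing down it reaches from about 0.25 to 0.775 m from the base axis. Payload 4 kg.
Tool frame: the origin (TCP) lies midway between the tips of the shut fingers; the grasp point (between the pads) lies grip_depth behind it (grip_depth is the distance from the TCP to the grasp point, in m); z points along the fingers, y is the line along which they close (so a half turn about z gives the same grasp; the last joint's range is limited). The gripper opens to 85 mm and grips with 20 to 120 N. Pads are 22 mm wide; open, the fingers measure 114 mm over their backs; the gripper's body (76 mm by 85 mm) begins 54 mm behind the grasp point. The pads swing forward as they close: fully open they stand 13 mm farther back than shut.
Start: joints at [1.228, 0.087, 1.371, -0, 1.684, -0.103], TCP at [0.131, 0.534, 0.231] pointing down, gripper open.
Joint ranges: [-3.1, 3.1], [-0.76, 2.03], [0.27, 2.55], [-1.08, 4.22], [0.17, 2.65], [-2.57, 2.57]. Speed limits (rad/s): [2.79, 2.79, 3.14, 3.14, 3.14, 3.14].

## Interface

Orientations are given as a unit quaternion [x, y, z, w].
In Python, from bench import get_obs, get_image, job_done, recognise, silhouettes, spot_point, grip_depth gives the robot as it stands. The module is installed in compiled form; this text tells all that it offers.
- The arm moves only by the shell command python3 -m jog 'ROWS' [OPENING]. ROWS is JSON, a list of rows, each a list of 6 numbers: the shift along the world's x, y, z in units of 0.08 m (1.0 is 0.08 m), then the turn, a rotation vector about the world's x, y, z in units of pi/2 rad (1.0 is pi/2 rad). In form: [[tx, ty, tz, ax, ay, az], ...]. A call has 1 to 10 rows; each row is the pose to reach, as a shift and turn from the pose commanded when the call began; what a row does not reach only later rows make up. A row lasts 1/8 s, in which the tool goes at most 62.5 mm and 10.7 degrees, less where a joint would pass 70% of its speed; a pose out of reach is approached as far as the arm can. A call with a number of a shift or a turn outside -1 to 1 is refused whole. A call with a gripper value outside its range is refused whole. OPENING is the opening, from -1 (shut) to 1 (fully open), set as the call begins (- or left out, the last holds). The fingers move at their own pace and stop on an object; the grip force is fixed at half the most. Time passes only in rows, so rows that repeat a pose let the fingers close. It gives the time, the measured TCP pose, the force, the opening and the grip force at its end, in the units of the state.
- get_obs(): the state, without advancing time (a new reading comes with each control period).
- get_image(name): name is "side" or "top" or "wrist"; returns a dict with "pixels" (480x640x3 uint8, red, green, blue), "K" (3x3 intrinsics, pixels), "k1" (the pictures are not rectified: a ray, as slopes to the right and down, at radius r is drawn at 1 + k1 r^2 times it, then the intrinsics apply), "extrinsics" (4x4, takes a point from camera to world coordinates). Camera axes: x right, y down, z forward; pixel columns grow to the right and rows downward; lengths in m; the calibration is good to about 2 mm. A picture is of the moment at which its call begins. There is no depth.
- job_done(): hands the job in; it is judged then, once.
Trained networks look in a picture, given as the dict that the camera call returned (one of the last four; its "shot" number tells which), for a name from the list of things; names that differ only in an ending like _2 or _b are one class to them, and where a whole thing is asked for, a point or a joint stands for the part that bears it (a point fixed in the world has none). Each returns a list of dicts, best first, with "conf" (0 to 1); they miss things now and then, are a little off and sometimes report something else, mostly with a low value. They report only what shows in the picture. A call takes as long as a camera call. They do not tell look-alikes from the thing itself.
- recognise(picture, target): "bbox" ([centre column, centre row, width, height] in pixels, round what is visible of it).
- silhouettes(picture, target): "mask" (480x640 bool, what is visible of it) and "bbox" ([centre column, centre row, width, height] in pixels, round what is visible of it).
- spot_point(picture, target): "centre" ([column, row] in pixels: a listed point, or the origin of a listed thing).
The state is a dict: "clock": time; "joint_positions": joint angles; "dq": joint speeds; "tau": joint torques, N m; "eef_pos": TCP position; "eef_rot": TCP orientation; "force": force on the tool from outside, world axes, zero at the start; "wrist_torque": the same for the moment, N m; "gripper_width": opening from 0.0 (shut) to 1.0 (fully open); "grip_force": force on a finger pad.
Only numpy, scipy, OpenCV 4.12 (cv2) and the standard library are available. Lean on these libraries where they do the work, as an engineer would, in place of code of your own. Each camera call takes 0.05 s, during which the arm holds its last target. There are 200 camera calls.

## Working session

There is one attempt and no reset: what is moved stays moved. The work goes in short steps, Python scripts to look and compute and a shell command to move; the robot and the scene stay as the last step left them, time stands still between calls to the robot, and variables do not carry over. Pictures are saved under pics/ and viewed, at most 14 in all, crops included, and the job is handed in when it is done.

```bash
mkdir -p pics; ls; python3 - <<'E'
from bench import *
import cv2,numpy as np
o=get_obs(); print({k:np.round(v,3) for k,v in o.items()}); 
from bench import grip_depth
print(grip_depth)
for n in ["top","side"]:
    p=get_image(n); cv2.imwrite(f"pics/{n}0.png",p["pixels"][:,:,::-1]); print(n,p["K"],p["k1"],np.round(p["extrinsics"],3).tolist())
E
```

```text
pics
{'clock': np.float64(0.0), 'joint_positions': array([ 1.228,  0.088,  1.372, -0.   ,  1.684, -0.103]), 'dq': array([ 0.001,  0.001, -0.001, -0.001,  0.   ,  0.001]), 'tau': array([ 1.0000e-03, -3.5187e+01, -3.1327e+01,  0.0000e+00,  1.1000e-02,
       -0.0000e+00]), 'eef_pos': array([0.13 , 0.534, 0.23 ]), 'eef_rot': array([ 0.12 ,  0.993, -0.001, -0.   ]), 'force': array([-0.367, -0.727,  0.395]), 'wrist_torque': array([ 0.035, -0.009,  0.056]), 'grip_force': np.float64(0.0), 'gripper_width': np.float64(1.0)}
0.0187
top [[525.82570121   0.         322.50663744]
 [  0.         525.82570121 239.20566691]
 [  0.           0.           1.        ]] -0.09447283285780067 [[0.007, -0.994, 0.111, 0.383], [-1.0, -0.005, 0.014, 0.041], [-0.014, -0.111, -0.994, 1.293], [0.0, 0.0, 0.0, 1.0]]
side [[511.46090048   0.         313.67008876]
 [  0.         511.46090048 241.91977728]
 [  0.           0.           1.        ]] -0.09393267538760262 [[0.78, -0.31, 0.544, -0.121], [-0.626, -0.398, 0.671, -0.74], [0.008, -0.863, -0.505, 0.688], [0.0, 0.0, 0.0, 1.0]]
```

View pics/top0.png

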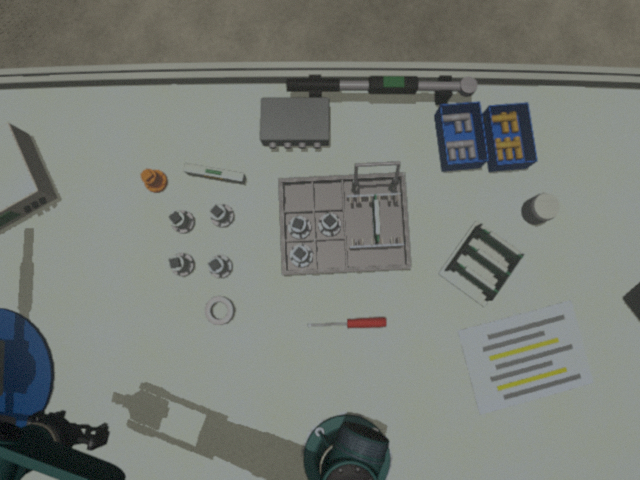

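View pics/side0.png

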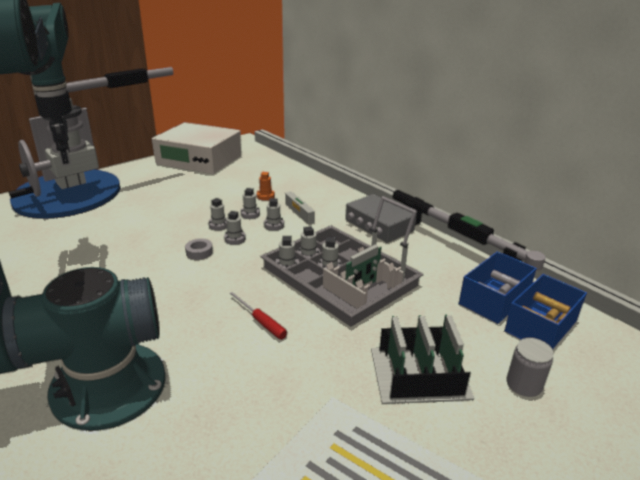

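Top view: the spares are at (181,221), (222,214), (181,264) and (220,265), the orange look-alike at (153,180) and the ring at (220,310). The tray is around (345,225), with cells 1, 2 and 3 filled (so 0, 4 and 5 are empty) and a card in slot 1. The rack at (481,262) is turned and holds three cards.

```bash
cat > h.py <<'E'
import numpy as np,cv2
from bench import *
from scipy.optimize import least_squares
def ray(p,uv):
    x,y=cv2.undistortPoints(np.array([[uv]],float),p["K"],np.array([p["k1"],0,0,0.]))[0,0]
    E=np.asarray(p["extrinsics"]); return E[:3,3],E[:3,:3]@np.array([x,y,1])
def onz(p,uv,z):
    o,d=ray(p,uv); return o+d*(z-o[2])/d[2]
def proj(p,X):
    E=np.linalg.inv(np.asarray(p["extrinsics"])); X=np.atleast_2d(X)
    return cv2.projectPoints((X@E[:3,:3].T+E[:3,3]),np.zeros(3),np.zeros(3),p["K"],np.array([p["k1"],0,0,0.]))[0][:,0]
def T2(pose,P):
    x,y,a=pose; P=np.atleast_2d(np.array(P,float)); c,s=np.cos(a),np.sin(a)
    return np.c_[x+c*P[:,0]-s*P[:,1],y+s*P[:,0]+c*P[:,1],P[:,2]]
def fit(obs,x0):
    """obs: list of (picture, local pt, uv)"""
    f=lambda q:np.concatenate([proj(p,T2(q,P))[0]-uv for p,P,uv in obs])
    return least_squares(f,x0,loss="soft_l1")
def units(dxyz): return np.round(np.array(dxyz)/0.08,3)
def tcpyaw():
    from scipy.spatial.transform import Rotation as R
    o=get_obs(); r=R.from_quat(o["eef_rot"]).as_matrix(); return o["eef_pos"],r
E
python3 - <<'E'
from h import *
t=get_image("top"); s=get_image("side")
names=[("tray",0),("slot0",.005),("slot1",.005),("slot2",.005),("rack",0),("spare0",0),("fitted0",0),("spare_card0",.006),("fitted_card1",.005),("coupling_ring",0),("bar_mid",.185)]
for n,z in names:
    for c,p in (("T",t),("S",s)):
        r=spot_point(p,n)
        print(n,c,[(np.round(d["centre"]).astype(int).tolist(),round(d["conf"],2),np.round(onz(p,d["centre"],z)[:2],3).tolist()) for d in r if d["conf"]>.3][:9])
# rack / tray corners in top
for n in("tray","rack"):
    m=silhouettes(t,n)[0]["mask"].astype(np.uint8); print(n,cv2.minAreaRect(np.argwhere(m)[:,::-1].astype(np.float32)))
E
```

```text
tray T [([342, 226], 0.6, [0.562, 0.011])]
tray S [([338, 277], 0.93, [0.562, 0.01]), ([363, 289], 0.42, [0.575, -0.064])]
slot0 T [([393, 221], 0.88, [0.573, -0.114]), ([354, 225], 0.58, [0.562, -0.017])]
slot0 S [([374, 296], 0.55, [0.572, -0.104]), ([346, 277], 0.55, [0.572, -0.008])]
slot1 T [([393, 221], 0.88, [0.573, -0.114]), ([354, 225], 0.58, [0.562, -0.017])]
slot1 S [([374, 296], 0.55, [0.572, -0.104]), ([346, 277], 0.55, [0.572, -0.008])]
slot2 T [([393, 221], 0.88, [0.573, -0.114]), ([354, 225], 0.58, [0.562, -0.017])]
slot2 S [([374, 296], 0.55, [0.572, -0.104]), ([346, 277], 0.55, [0.572, -0.008])]
rack T [([482, 263], 0.73, [0.471, -0.335]), ([354, 223], 0.71, [0.568, -0.019])]
rack S [([374, 298], 0.71, [0.571, -0.106]), ([418, 373], 0.65, [0.47, -0.325]), ([365, 288], 0.58, [0.581, -0.064])]
spare0 T [([159, 185], 0.92, [0.664, 0.476]), ([181, 221], 0.88, [0.572, 0.416]), ([186, 265], 0.85, [0.46, 0.399]), ([219, 261], 0.75, [0.473, 0.316]), ([223, 215], 0.61, [0.588, 0.311])]
spare0 S [([264, 194], 0.89, [0.687, 0.508]), ([275, 227], 0.81, [0.585, 0.303]), ([238, 2
[... 510 characters left out ...]
394, 372], 0.88, [0.432, -0.299]), ([446, 370], 0.61, [0.512, -0.356])]
fitted_card1 T [([223, 215], 0.6, [0.587, 0.308]), ([375, 220], 0.53, [0.576, -0.069])]
fitted_card1 S [([367, 288], 0.59, [0.578, -0.073])]
coupling_ring T [([223, 308], 0.87, [0.357, 0.304])]
coupling_ring S [([196, 254], 0.96, [0.345, 0.311])]
bar_mid T [([377, 163], 0.59, [0.674, -0.059]), ([482, 264], 0.55, [0.455, -0.281])]
bar_mid S [([398, 201], 0.98, [0.686, -0.046]), ([195, 254], 0.69, [0.217, 0.029])]
tray ((343.8094787597656, 217.90420532226562), (108.4641342163086, 130.0454559326172), 87.33700561523438)
rack ((480.56317138671875, 264.93072509765625), (61.04436111450195, 66.19357299804688), 36.65610885620117)
```

```bash
J='python3 -m jog'; for i in 1 2 3 4; do $J '[[0.5,-0.2,0.15,0,0,0],[0.9,-0.4,0.3,0,0,0],[0.9,-0.4,0.3,0,0,0]]'; done | tail -1; python3 - <<'E'
from h import *
w=get_image("wrist"); cv2.imwrite("pics/w1.png",w["pixels"][:,:,::-1]); print(w["K"][0],w["k1"],np.round(w["extrinsics"],3).tolist(),get_obs()["joint_positions"])
for n in("spare0","coupling_ring"):
  print(n,[(np.round(d["centre"]).astype(int).tolist(),round(d["conf"],2),np.round(onz(w,d["centre"],0)[:2],3).tolist()) for d in spot_point(w,n)])
E
```

```text
grip_force: 0.0
[418.45710245   0.         322.17039453] -0.04963025790043024 [[0.238, 0.925, 0.297, 0.342], [0.971, -0.227, -0.073, 0.426], [0.0, 0.306, -0.952, 0.47], [0.0, 0.0, 0.0, 1.0]] [ 6.74476208e-01  1.65880179e-01  1.09604561e+00  1.49473505e-03
  1.88084081e+00 -6.56593203e-01]
spare0 [([280, 328], 0.93, [0.583, 0.313]), ([351, 298], 0.75, [0.565, 0.408]), ([250, 237], 0.74, [0.459, 0.311]), ([334, 219], 0.66, [0.461, 0.412]), ([425, 358], 0.6, [0.671, 0.483])]
coupling_ring [([224, 146], 0.85, [0.352, 0.312]), ([78, 356], 0.52, [0.562, 0.04])]
```

View pics/w1.png

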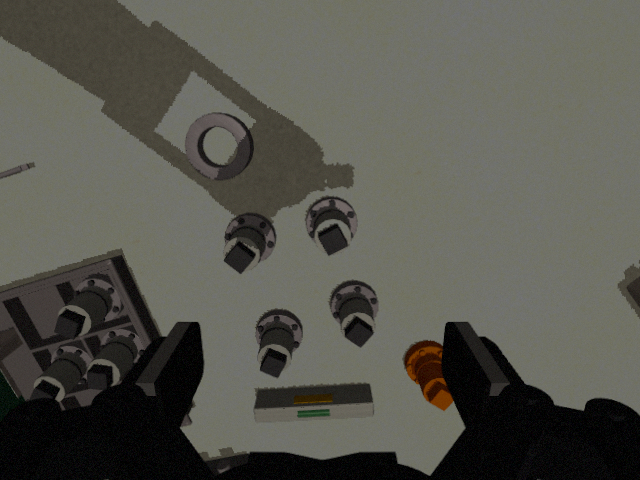

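Wrist view: the four spares stand at (280,328), (351,298), (250,237) and (334,219). The orange one is at (425,358), the ring at (224,146). I'll refine the spares by fitting silhouettes, then go over to the tray.

```bash
cat >> h.py <<'E'
from scipy.optimize import minimize
def hullmask(p,pts):
    m=np.zeros((480,640),np.uint8)
    for P in pts: cv2.fillConvexPoly(m,cv2.convexHull(np.round(proj(p,P)*16).astype(np.int32)),1,shift=4)
    return m
def cyl(r,a,b,n=40):
    t=np.linspace(0,2*np.pi,n,False); c=np.c_[r*np.cos(t),r*np.sin(t)]
    return np.vstack([np.c_[c,np.full(n,a)],np.c_[c,np.full(n,b)]])
AD=[cyl(.029,0,.016),cyl(.019,.016,.066),cyl(.0135,.066,.082)]
def fitmask(p,mask,parts,x0,z=0):
    """IoU fit of pose (x,y[,yaw])"""
    def f(q):
        q=list(q)+[0]*(3-len(q)); m=hullmask(p,[T2(q,P)+[0,0,z] for P in parts])>0
        return -(m&mask).sum()/max(1,(m|mask).sum())
    x0=np.array(x0,float); s=np.vstack([x0]+[x0+d for d in np.eye(len(x0))*([.012,.012,.08][:len(x0)])])
    r=minimize(f,x0,method="Nelder-Mead",options=dict(initial_simplex=s,xatol=2e-4,fatol=1e-4,maxiter=150)); return r.x,-r.fun
def spares(p,near,z=0,name="spare0"):
    out=[]
    for d in silhouettes(p,name):
        u,v=d["bbox"][:2]; g=onz(p,(u,v),z+.035)[:2]
        if min(np.hypot(*(g-np.array(n))) for n in near)<.05: out.append((*fitmask(p,d["mask"],AD,g,z),d["conf"]))
    return out
E
cat > s1.py <<'E'
from h import *
S=[(.584,.310),(.467,.314),(.460,.410),(.567,.411)]
for c in ("wrist","top","side"):
    for x,i,cf in spares(get_image(c),S): print(c,np.round(x,4),round(i,2),round(cf,2))
E
python3 s1.py
J='python3 -m jog'; for i in 1 2 3 4 5; do $J '[[0.1,-0.5,0.05,0,0,0],[0.2,-0.965,0.12,0,0,0.04],[0.2,-0.965,0.12,0,0,0.04]]'; done | tail -6
python3 - <<'E'
from h import *
w=get_image("wrist"); cv2.imwrite("pics/w2.png",w["pixels"][:,:,::-1]); print(np.round(w["extrinsics"],3).tolist())
E
```

```text
wrist [0.5687 0.4106] 0.95 0.96
wrist [0.4626 0.4074] 0.96 0.77
wrist [0.5854 0.3111] 0.95 0.68
wrist [0.4579 0.3126] 0.94 0.57
top [0.462  0.4069] 0.85 0.96
top [0.5691 0.4108] 0.92 0.79
top [0.4573 0.3091] 0.79 0.71
top [0.5843 0.3107] 0.9 0.59
side [0.591  0.3169] 0.93 0.92
side [0.5747 0.4183] 0.87 0.83
side [0.4687 0.4166] 0.78 0.6
clock: 5.22
eef_pos: [0.4992, 0.0206, 0.3749]
eef_rot: [-0.036, 0.999, 0.0, -0.0]
force: [0.4, 0.4, -0.9]
gripper_width: 0.996
grip_force: 0.0
[[-0.072, 0.949, 0.305, 0.42], [0.997, 0.068, 0.023, 0.016], [0.001, 0.306, -0.952, 0.518], [0.0, 0.0, 0.0, 1.0]]
```

View pics/w2.png

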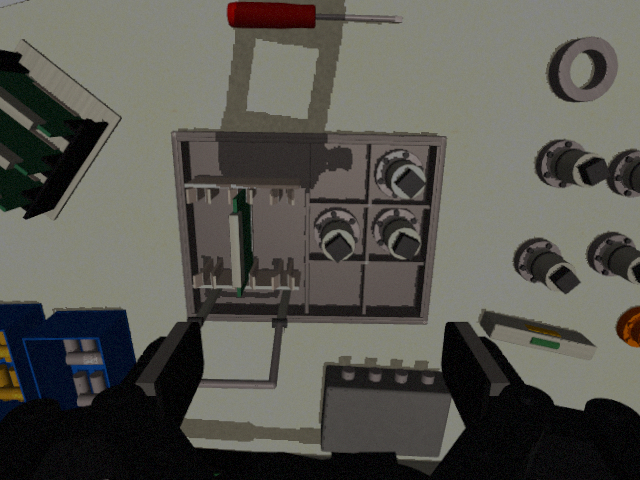

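Wrist view: the tray's top corners are at about (173,132), (447,136), (427,323) and (188,322). Cells 0, 4 and 5 are empty, and there's a card in the middle slot at (241,240).

```bash
cat > s2.py <<'E'
from h import *
w=get_image("wrist")
C={(-.113,-.15):(173,132),(-.113,.15):(447,136),(.113,.15):(427,323),(.113,-.15):(188,322)}
g=cv2.cvtColor(w["pixels"],cv2.COLOR_RGB2GRAY)
r=fit([(w,(x,y,.035),np.array(uv,float)) for (x,y),uv in C.items()],[.562,.012,.05]); print("corners",np.round(r.x,4),np.round(r.fun,1))
box=[np.array([(x,y,z) for x in(-.113,.113) for y in(-.15,.15) for z in(0,.035)])]
for d in silhouettes(w,"tray")[:1]:
    x,i=fitmask(w,d["mask"],box,r.x); print("tray mask",np.round(x,4),round(i,3),d["conf"])
q=r.x
for d in silhouettes(w,"fitted0"):
    u,v=d["bbox"][:2]; a=onz(w,(u,v),.04)[:2]
    x,i=fitmask(w,d["mask"],AD,a,.005); print("fit",np.round(x,4),round(i,2),round(d["conf"],2))
print("cells",{n:np.round(T2(q,P)[0,:2],4).tolist() for n,P in dict(c0=(-.072,.037,0),c1=(-.072,.109,0),c2=(0,.037,0),c3=(0,.109,0),c4=(.072,.037,0),c5=(.072,.109,0),s0=(0,-.12,0),s1=(0,-.074,0),s2=(0,-.028,0)).items()})
CARD=[np.array([(x,y,z) for x in(-.055,.055) for y in(-.002,.002) for z in(0,.09)]),np.array([(x,y,z) for x in(-.04,.04) for y in(-.005,.005) for z in(.078,.1)])]
for d in silhouettes(w,"spare_card0"):
    a=onz(w,d["bbox"][:2],.05)[:2]; x,i=fitmask(w,d["mask"],CARD,[*a,q[2] if a[1]>-.2 else .85],.005); print("card",np.round(x,4),round(i,2),round(d["conf"],2),d["bbox"])
im=w["pixels"][:,:,::-1].copy()
def dr(P,c): cv2.polylines(im,[np.round(proj(w,T2(q,P))*16).astype(np.int32)],True,c,1,shift=4)
dr([(x,y,.035) for x,y in C],(0,0,255))
for y in(-.12,-.074,-.028):
    for z,b in((.055,.0045),(.066,.01)): dr([(-.059,y-b,z),(-.059,y+b,z),(.059,y+b,z),(.059,y-b,z)],(0,255,255))
cv2.imwrite("pics/w2c.png",cv2.resize(im[120:335,160:460],None,fx=2.6,fy=2.6,interpolation=cv2.INTER_CUBIC))
E
python3 s2.py
```

```text
corners [0.5586 0.0113 0.0583] [ 3.   0.8 -4.7  0.7 -2.6 -5.9  3.7 -8.1]
tray mask [0.5593 0.0113 0.0538] 0.763 0.75
fit [0.5627 0.0443] 0.97 0.94
fit [0.4845 0.1131] 0.91 0.83
fit [0.555  0.1187] 0.93 0.6
fit [0.353  0.3024] 0.59 0.18
cells {'c0': [0.4846, 0.0441], 'c1': [0.4804, 0.1159], 'c2': [0.5565, 0.0483], 'c3': [0.5523, 0.1201], 'c4': [0.6284, 0.0525], 'c5': [0.6242, 0.1243], 's0': [0.5656, -0.1085], 's1': [0.563, -0.0626], 's2': [0.5603, -0.0166]}
card [ 0.4706 -0.3316  1.0114] 0.83 0.86 [30.3, 142.7, 59.6, 65.4]
card [ 0.4287 -0.2984  0.9675] 0.86 0.83 [40.2, 103.1, 80.4, 66.5]
card [ 0.5167 -0.3607  1.1562] 0.69 0.64 [24.2, 188.8, 45.5, 46.4]
```

View pics/w2c.png

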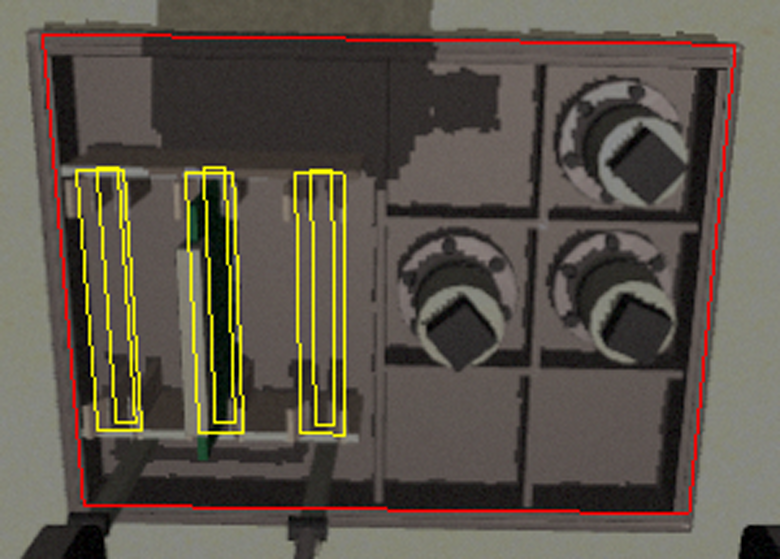

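```bash
cat > s3.py <<'E'
from h import *
w=get_image("wrist"); t=get_image("top")
for z in(.035,.0):
    P=[onz(w,c,z)[:2] for c in((170.8,132.7),(445.4,137.3),(426.2,322.7),(186.9,322.7))]
    print(z,np.round(P,4).tolist(),[round(float(np.hypot(*(P[i]-P[(i+1)%4]))),4) for i in range(4)])
n=None
try:
  print("GRIP",get_obs()["eef_pos"],np.round(np.asarray(w["extrinsics"])[:3,3],4))
except Exception as e: print(e)
im=t["pixels"][150:290,265:425,::-1]; cv2.imwrite("pics/t2.png",cv2.resize(im,None,fx=4.9,fy=4.2,interpolation=cv2.INTER_CUBIC)[:590])
E
python3 s3.py
```

```text
0.035 [[0.4551, -0.1511], [0.4368, 0.1581], [0.6701, 0.1718], [0.6939, -0.1381]] [0.3097, 0.2337, 0.3108, 0.2391]
0.0 [[0.4577, -0.1633], [0.438, 0.1683], [0.6882, 0.183], [0.7137, -0.1493]] [0.3322, 0.2506, 0.3333, 0.2565]
GRIP [0.49845405 0.02149422 0.37526784] [0.4193 0.0167 0.5182]
```

View pics/t2.png

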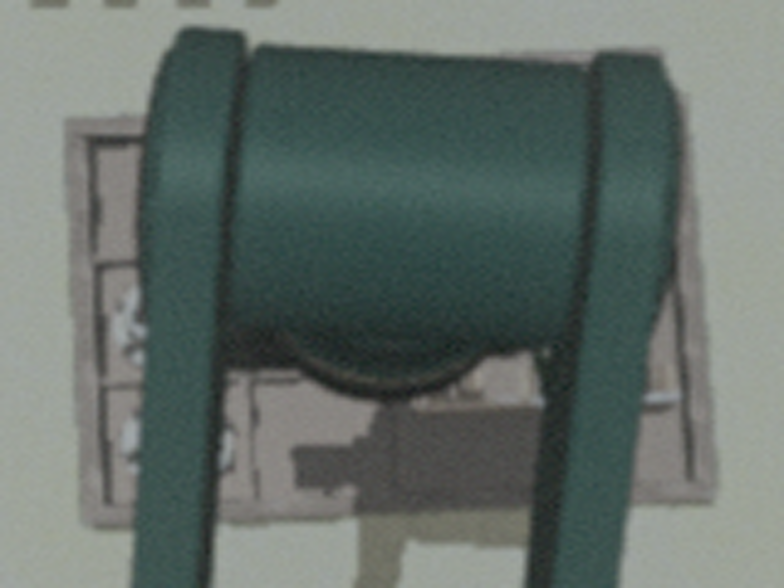

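```bash
cat > s4.py <<'E'
from h import *
w=get_image("wrist"); q=[.5635,.009,.06]
for n,uv,z in(("strip near",(230.8,215.8),.105),("strip far",(235,288),.105),("board far top",(238.5,295),.095)):
    X=onz(w,uv,z)[:2]; c,s=np.cos(q[2]),np.sin(q[2]); d=X-q[:2]; print(n,np.round(X,4),"local",np.round([c*d[0]+s*d[1],-s*d[0]+c*d[1]],4))
im=w["pixels"][:,:,::-1].copy()
def dr(P,c): cv2.polylines(im,[np.round(proj(w,T2(q,P))*16).astype(np.int32)],True,c,1,shift=4)
dr([(x*.155,y*.155*236/310,0.035) for y,x in()] or [(-.118,-.155,.035),(-.118,.155,.035),(.118,.155,.035),(.118,-.155,.035)],(0,0,255))
for y in(-.12,-.028):
    for z,b in((.055,.0045),(.066,.01)): dr([(-.059,y-b,z),(-.059,y+b,z),(.059,y+b,z),(.059,y-b,z)],(0,255,255))
y=-.074; dr([(-.04,y-.005,.105),(-.04,y+.005,.105),(.04,y+.005,.105),(.04,y-.005,.105)],(255,0,255))
for x in(-.072,0,.072):
    for y in(.037,.109): dr([(x-.0345,y-.0345,.005),(x-.0345,y+.0345,.005),(x+.0345,y+.0345,.005),(x+.0345,y-.0345,.005)],(0,255,0))
cv2.imwrite("pics/w2d.png",cv2.resize(im[120:335,160:460],None,fx=2.6,fy=2.6,interpolation=cv2.INTER_CUBIC))
E
python3 s4.py
```

```text
strip near [ 0.5282 -0.0683] local [-0.0398 -0.075 ]
strip far [ 0.6079 -0.0631] local [ 0.04   -0.0746]
board far top [ 0.6206 -0.061 ] local [ 0.0528 -0.0733]
```

View pics/w2d.png

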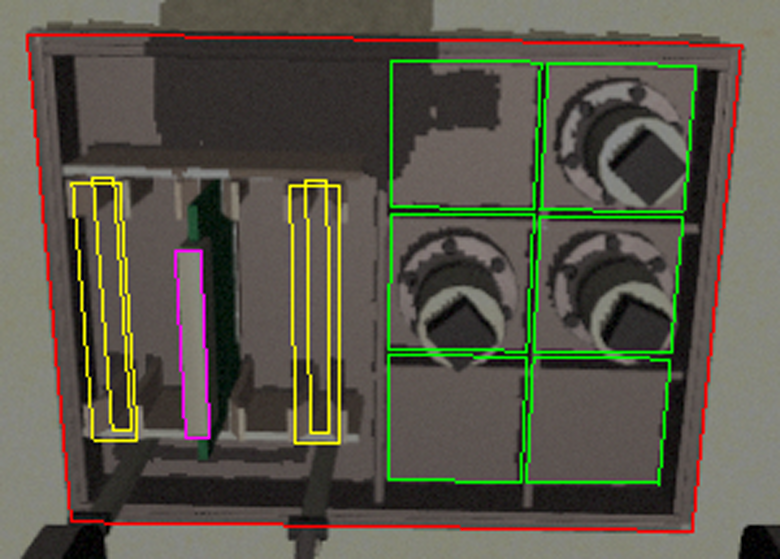

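The overlay fits the tray rim, cells and fitted card, so the tray pose is (0.5635, 0.009, 0.06 rad). Next I'll look at the rack from close by.

```bash
J='python3 -m jog'; for i in 1 2 3 4 5; do $J '[[-0.02,-0.3,0,0,0,-0.1],[-0.05,-0.6,-0.05,0,0,-0.2],[-0.075,-0.88,-0.11,0,0,-0.29],[-0.075,-0.88,-0.11,0,0,-0.29]]'; done | tail -6
cat > s5.py <<'E'
from h import *
w=get_image("wrist"); cv2.imwrite("pics/w3.png",w["pixels"][:,:,::-1]); print(np.round(w["extrinsics"],3).tolist(), get_obs()["joint_positions"])
CARD=[np.array([(x,y,z) for x in(-.055,.055) for y in(-.002,.002) for z in(0,.09)]),np.array([(x,y,z) for x in(-.04,.04) for y in(-.005,.005) for z in(.078,.1)])]
for d in silhouettes(w,"spare_card0"):
    a=onz(w,d["bbox"][:2],.06)[:2]; x,i=fitmask(w,d["mask"],CARD,[*a,.92],.006); print("card",np.round(x,4),round(i,2),round(d["conf"],2),d["bbox"])
E
python3 s5.py
```

```text
clock: 8.12
eef_pos: [0.469, -0.3309, 0.331]
eef_rot: [0.891, 0.454, 0.0, -0.001]
force: [-0.1, -0.4, 0.2]
gripper_width: 1.0
grip_force: 0.0
[[0.81, -0.558, -0.181, 0.515], [-0.587, -0.771, -0.247, -0.266], [-0.002, 0.307, -0.952, 0.474], [0.0, 0.0, 0.0, 1.0]] [-7.12866905e-01  1.44727524e-01  1.11037768e+00  1.25772495e-03
  1.88705360e+00 -8.59790156e-02]
card [ 0.4283 -0.299   0.9422] 0.92 0.89 [270.3, 193.8, 23.2, 119.4]
card [ 0.5084 -0.3582  0.9471] 0.87 0.81 [376.1, 194.6, 21.6, 120.8]
card [ 0.4687 -0.3286  0.9397] 0.89 0.71 [323.3, 192.9, 11.2, 123.0]
```

View pics/w3.png

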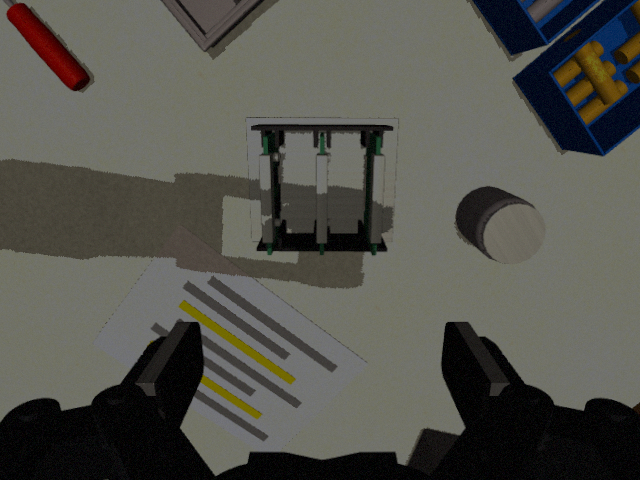

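The three spare cards show at (270,194), (323,193) and (376,195). Their spacing is 50 mm as it should be, and the tool yaw already matches. Next I'll grasp the card at (0.4283, -0.299).

```bash
J='python3 -m jog'; $J '[[-0.3,0.2,-0.3,0,0,0],[-0.51,0.4,-0.9,0,0,0],[-0.51,0.4,-0.9,0,0,0]]' -0.3 |tail -1; $J '[[0,0,-0.6,0,0,0],[0,0,-1,0,0,0],[0,0,-1,0,0,0]]'|grep -E "pos|force"; $J '[[0,0,-0.5,0,0,0],[0,0,-0.8,0,0,0],[0,0,-1,0,0,0],[0,0,-1,0,0,0]]'|grep -E "pos|force"; $J '[[0,0,-0.13,0,0,0],[0,0,-0.26,0,0,0],[0,0,-0.26,0,0,0]]'
```

```text
grip_force: 0.0
eef_pos: [0.4294, -0.3001, 0.1807]
force: [-0.3, -0.1, 0.6]
grip_force: 0.0
eef_pos: [0.4289, -0.3004, 0.1007]
force: [-1.0, 0.4, 0.9]
grip_force: 0.0
clock: 9.85
eef_pos: [0.4272, -0.2992, 0.0775]
eef_rot: [0.892, 0.452, -0.0, -0.001]
force: [-0.1, -0.2, 0.3]
gripper_width: 0.351
grip_force: 0.0
```

```bash
J='python3 -m jog'; $J '[[0,0,0,0,0,0],[0,0,0,0,0,0],[0,0,0,0,0,0],[0,0,0,0,0,0],[0,0,0,0,0,0]]' -1; $J '[[0,0,0.2,0,0,0],[0,0,0.4,0,0,0],[0,0,0.6,0,0,0],[0,0,0.8,0,0,0],[0,0,1,0,0,0]]'; $J '[[0,0,0.5,0,0,0],[0,0,0.8,0,0,0],[0,0,0.8,0,0,0]]'
```

```text
clock: 10.48
eef_pos: [0.428, -0.2999, 0.0789]
eef_rot: [0.892, 0.452, 0.0, 0.0]
force: [0.3, 0.0, 1.7]
gripper_width: 0.107
grip_force: 60.4
clock: 11.1
eef_pos: [0.4279, -0.2998, 0.1599]
eef_rot: [0.892, 0.452, 0.0, 0.0]
force: [0.0, -0.8, -1.7]
gripper_width: 0.107
grip_force: 60.2
clock: 11.48
eef_pos: [0.4289, -0.3006, 0.2258]
eef_rot: [0.892, 0.452, 0.001, 0.003]
force: [-1.0, -0.2, -1.4]
gripper_width: 0.103
grip_force: 60.3
```

```bash
J='python3 -m jog'; for i in 1 2 3 4 5; do $J '[[0.1,0.2,0,0,0,0.1],[0.2,0.4,0,0,0,0.2],[0.34,0.7,0,0,0,0.288],[0.34,0.7,0,0,0,0.288]]'; done | tail -6; $J '[[0,0,0,0,0,0],[0,0,0,0,0,0]]'
cat > s6.py <<'E'
from h import *
import sys
from scipy.spatial.transform import Rotation as R
o=get_obs(); r=R.from_quat(o["eef_rot"]).as_matrix(); y=r[:,1]; print("pos",np.round(o["eef_pos"],4),"tool y deg",np.degrees(np.arctan2(y[1],y[0])))
q=[.5635,.009,.06]; L=[float(v) for v in sys.argv[1:3]]
g=T2(q,(*L,0))[0,:2]; d=g-o["eef_pos"][:2]; print("goal",g,"units",units(d), "turn units to 93.44:",(93.44-np.degrees(np.arctan2(y[1],y[0])))/90)
E
python3 s6.py 0 -.028
```

```text
clock: 13.98
eef_pos: [0.5638, -0.0204, 0.2221]
eef_rot: [-0.028, 1.0, -0.0, -0.001]
force: [-0.4, -0.5, -2.3]
gripper_width: 0.104
grip_force: 60.2
clock: 14.22
eef_pos: [0.5635, -0.021, 0.2225]
eef_rot: [-0.028, 1.0, -0.0, -0.0]
force: [0.1, 0.1, -1.4]
gripper_width: 0.107
grip_force: 60.2
pos [ 0.5635 -0.021   0.2225] tool y deg 93.18122841324723
goal [ 0.56517899 -0.01894962] units [0.021 0.026] turn units to 93.44: 0.002875239852808578
```

```bash
J='python3 -m jog'; $J '[[0.02,0.026,-0.3,0,0,0.003],[0.02,0.026,-0.6,0,0,0.003],[0.02,0.026,-0.9,0,0,0.003],[0.02,0.026,-0.9,0,0,0.003]]' | grep -E "pos|^force"; $J '[[0,0,-0.08,0,0,0],[0,0,-0.16,0,0,0],[0,0,-0.24,0,0,0],[0,0,-0.3,0,0,0],[0,0,-0.3,0,0,0]]' | grep -E "pos|^force"
python3 - <<'E'
from h import *
s=get_image("side")["pixels"][:,:,::-1]; cv2.imwrite("pics/s1.png",cv2.resize(s[180:330,260:440],None,fx=4,fy=4,interpolation=cv2.INTER_CUBIC)[:600,:800])
E
```

```text
eef_pos: [0.5636, -0.0182, 0.1481]
force: [-0.2, 0.1, -1.3]
eef_pos: [0.5653, -0.0179, 0.1261]
force: [0.4, -1.2, -2.1]
```

View pics/s1.png

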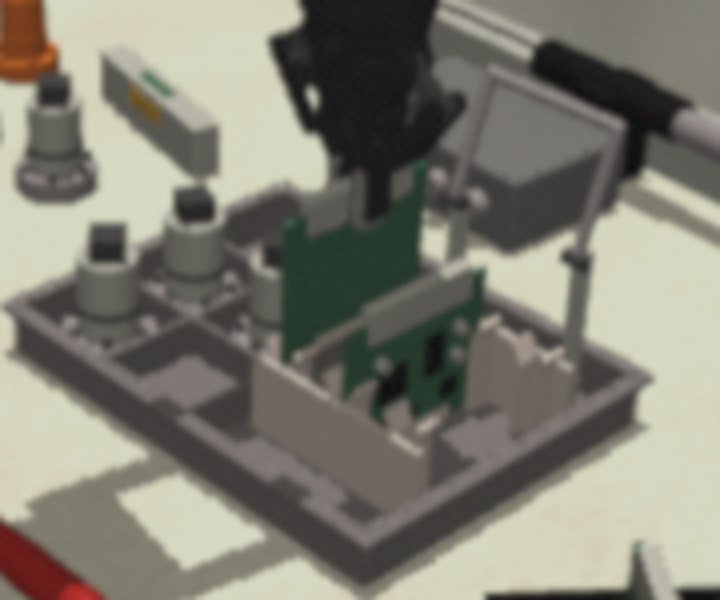

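The held card is entering slot 2's guides squarely, at about (350,280) in the crop, and there's no contact force. I'll carry on down.

```bash
J='python3 -m jog'; $J '[[0,0,-0.08,0,0,0],[0,0,-0.16,0,0,0],[0,0,-0.24,0,0,0],[0,0,-0.3,0,0,0]]' | grep -E "pos|^force"; $J '[[0,0,-0.08,0,0,0],[0,0,-0.16,0,0,0],[0,0,-0.24,0,0,0],[0,0,-0.27,0,0,0],[0,0,-0.27,0,0,0]]' | grep -E "pos|^force"; $J '[[0,0,-0.03,0,0,0],[0,0,-0.05,0,0,0],[0,0,-0.05,0,0,0]]' | grep -E "pos|^force"
```

```text
eef_pos: [0.5653, -0.0178, 0.102]
force: [0.0, -0.8, -0.7]
eef_pos: [0.5653, -0.0178, 0.0804]
force: [0.5, -2.5, -3.2]
eef_pos: [0.5657, -0.0177, 0.0779]
force: [-1.4, -2.0, 3.6]
```

```bash
J='python3 -m jog'; $J '[[0,0,-0.03,0,0,0],[0,0,-0.03,0,0,0]]' | grep -E "pos|^force";  $J '[[0,0,0,0,0,0],[0,0,0,0,0,0],[0,0,0,0,0,0]]' -0.5 | grep -E "pos|force|width"; $J '[[0,0,0.3,0,0,0],[0,0,0.6,0,0,0],[0,0,1,0,0,0]]'|tail -1;  $J '[[-0.05,0,0.3,0,0,0],[-0.2,0,0.6,0,0,0],[-0.5,0,1,0,0,0]]'
cat > s7.py <<'E'
from h import *
w=get_image("wrist"); cv2.imwrite("pics/w.png",w["pixels"][:,:,::-1])
CARD=[np.array([(x,y,z) for x in(-.055,.055) for y in(-.002,.002) for z in(0,.09)]),np.array([(x,y,z) for x in(-.04,.04) for y in(-.005,.005) for z in(.078,.1)])]
q=[.5635,.009,.06]
for d in silhouettes(w,"spare_card0"):
    a=onz(w,d["bbox"][:2],.06)[:2]
    if a[1]<-.2: continue
    x,i=fitmask(w,d["mask"],CARD,[*a,.06],.005); e=x[:2]-q[:2]; c,s=np.cos(.06),np.sin(.06)
    print("card local",np.round([c*e[0]+s*e[1],-s*e[0]+c*e[1],x[2]-.06],4),round(i,2),round(d["conf"],2))
    # top strip corners check via height sweep
    for z in(.005,.015,.025): print(z,[round(float(v),4) for v in fitmask(w,d["mask"],CARD,x,z)[0]],round(fitmask(w,d["mask"],CARD,x,z)[1],3))
E
python3 s7.py
```

```text
eef_pos: [0.5658, -0.0177, 0.0779]
force: [-5.6, -2.3, 13.0]
eef_pos: [0.5651, -0.0172, 0.0738]
force: [-0.1, -0.2, 1.0]
gripper_width: 0.252
grip_force: 0.0
grip_force: 0.0
clock: 18.27
eef_pos: [0.5249, -0.0174, 0.2338]
eef_rot: [-0.032, 0.999, 0.0, -0.001]
force: [0.4, -0.4, 0.0]
gripper_width: 0.247
grip_force: 0.0
card local [-0.0017 -0.0256 -0.0069] 0.88 0.63
0.005 [0.5633, -0.0166, 0.0531] 0.876
0.015 [0.5577, -0.0167, 0.0539] 0.86
0.025 [0.5525, -0.0171, 0.0624] 0.834
card local [-0.0533  0.0993  0.092 ] 0.41 0.16
0.005 [0.4938, 0.1041, 0.435] 0.423
0.015 [0.4911, 0.1042, 0.5681] 0.422
0.025 [0.4904, 0.1012, 0.6201] 0.416
```

Slot 2's card is home: the floor contact was felt, and the fit puts it within 3 mm. Next, the middle rack card.

```bash
J='python3 -m jog'; for i in 1 2 3 4 5; do $J '[[-0.04,-0.25,0,0,0,-0.1],[-0.08,-0.5,0,0,0,-0.2],[-0.14,-0.778,0,0,0,-0.288],[-0.14,-0.778,0,0,0,-0.288]]' -0.3; done | tail -1; $J '[[0,0,0,0,0,0]]'|grep eef
cat > s8.py <<'E'
from h import *
from scipy.spatial.transform import Rotation as R
o=get_obs(); y=R.from_quat(o["eef_rot"]).as_matrix()[:,1]; print("deg",np.degrees(np.arctan2(y[1],y[0])))
w=get_image("wrist")
CARD=[np.array([(x,y,z) for x in(-.055,.055) for y in(-.002,.002) for z in(0,.09)]),np.array([(x,y,z) for x in(-.04,.04) for y in(-.005,.005) for z in(.078,.1)])]
for d in silhouettes(w,"spare_card0"):
    a=onz(w,d["bbox"][:2],.06)[:2]; x,i=fitmask(w,d["mask"],CARD,[*a,.943],.006); print("card",np.round(x,4),round(i,2),round(d["conf"],2),"units",units(x[:2]-o["eef_pos"][:2]))
E
python3 s8.py
```

```text
grip_force: 0.0
eef_pos: [0.47, -0.3272, 0.2345]
eef_rot: [0.89, 0.456, 0.0, -0.0]
deg -35.68569975600692
card [ 0.509  -0.3572  0.9463] 0.93 0.71 units [ 0.486 -0.374]
card [ 0.4686 -0.3279  0.9356] 0.9 0.61 units [-0.018 -0.009]
```

```bash
J='python3 -m jog'; $J '[[-0.018,-0.012,-0.5,0,0,-0.003],[-0.018,-0.012,-0.98,0,0,-0.003],[-0.018,-0.012,-0.98,0,0,-0.003]]'|tail -1;  $J '[[0,0,-0.4,0,0,0],[0,0,-0.7,0,0,0],[0,0,-0.85,0,0,0],[0,0,-0.97,0,0,0],[0,0,-0.97,0,0,0]]'|grep -E "pos|^force"; $J '[[0,0,0,0,0,0],[0,0,0,0,0,0],[0,0,0,0,0,0],[0,0,0,0,0,0],[0,0,0,0,0,0]]' -1;  $J '[[0,0,0.2,0,0,0],[0,0,0.4,0,0,0],[0,0,0.6,0,0,0],[0,0,0.8,0,0,0],[0,0,1,0,0,0]]'|grep -E "pos|force"; $J '[[0,0,0.5,0,0,0],[0,0,0.8,0,0,0],[0,0,0.8,0,0,0]]'
```

```text
grip_force: 0.0
eef_pos: [0.4682, -0.3298, 0.0789]
force: [-0.4, -0.1, -0.5]
clock: 22.72
eef_pos: [0.4686, -0.3304, 0.0799]
eef_rot: [0.892, 0.452, 0.0, 0.001]
force: [-0.4, -0.0, 5.7]
gripper_width: 0.104
grip_force: 60.8
eef_pos: [0.4681, -0.3298, 0.1599]
force: [0.1, -0.6, -1.8]
grip_force: 59.9
clock: 23.72
eef_pos: [0.469, -0.3307, 0.226]
eef_rot: [0.892, 0.452, 0.001, 0.003]
force: [-0.1, 0.0, -1.8]
gripper_width: 0.108
grip_force: 60.0
```

```bash
J='python3 -m jog'; for i in 1 2 3 4 5; do $J '[[0.08,0.18,0,0,0,0.1],[0.16,0.36,0,0,0,0.2],[0.25,0.55,0,0,0,0.288],[0.25,0.55,0,0,0,0.288]]'; done | tail -6; $J '[[0,0,0,0,0,0],[0,0,0,0,0,0]]'|grep eef; python3 s6.py -.0015 -.12
```

```text
clock: 26.22
eef_pos: [0.5678, -0.1105, 0.2223]
eef_rot: [-0.027, 1.0, -0.0, -0.0]
force: [0.2, 0.8, -1.3]
gripper_width: 0.105
grip_force: 59.9
eef_pos: [0.5677, -0.1109, 0.2226]
eef_rot: [-0.028, 1.0, -0.0, -0.0]
pos [ 0.5677 -0.1109  0.2226] tool y deg 93.16959263217626
goal [ 0.56919838 -0.11087401] units [ 0.019 -0.   ] turn units to 93.44: 0.003004526309152627
```

```bash
J='python3 -m jog'; $J '[[0.02,0,-0.3,0,0,0.003],[0.02,0,-0.6,0,0,0.003],[0.02,0,-0.9,0,0,0.003],[0.02,0,-0.9,0,0,0.003]]' | grep -E "pos|^force"; $J '[[0,0,-0.08,0,0,0],[0,0,-0.16,0,0,0],[0,0,-0.24,0,0,0],[0,0,-0.3,0,0,0],[0,0,-0.3,0,0,0]]' | grep -E "pos|^force";  $J '[[0,0,-0.08,0,0,0],[0,0,-0.16,0,0,0],[0,0,-0.24,0,0,0],[0,0,-0.3,0,0,0]]' | grep -E "pos|^force"
```

```text
eef_pos: [0.5678, -0.1099, 0.148]
force: [-0.4, -0.3, -1.1]
eef_pos: [0.5693, -0.1097, 0.1259]
force: [-0.3, -0.4, -2.1]
eef_pos: [0.5694, -0.1098, 0.1018]
force: [0.5, -1.1, -0.4]
```

```bash
J='python3 -m jog'; $J '[[0,0,-0.08,0,0,0],[0,0,-0.16,0,0,0],[0,0,-0.24,0,0,0],[0,0,-0.27,0,0,0],[0,0,-0.27,0,0,0]]' | grep -E "pos|^force"; $J '[[0,0,-0.03,0,0,0],[0,0,-0.05,0,0,0],[0,0,-0.05,0,0,0]]' | grep -E "pos|^force"; $J '[[0,0,-0.03,0,0,0],[0,0,-0.03,0,0,0]]' | grep -E "pos|^force"
```

```text
eef_pos: [0.5695, -0.1098, 0.0807]
force: [0.1, 0.0, -1.4]
eef_pos: [0.5702, -0.11, 0.0789]
force: [-1.7, 1.0, 4.7]
eef_pos: [0.5703, -0.1101, 0.0789]
force: [-5.1, 0.6, 14.0]
```

```bash
J='python3 -m jog'; $J '[[0,0,0,0,0,0],[0,0,0,0,0,0],[0,0,0,0,0,0]]' -0.5 | grep -E "width"; $J '[[0,0,0.3,0,0,0],[0,0,0.6,0,0,0],[0,0,1,0,0,0]]'|tail -1;  $J '[[0,0,0.5,0,0,0],[0,0,1,0,0,0],[0,0,1,0,0,0]]'|grep eef; $J '[[0,0.2,0,0,0,-0.1],[0,0.4,0,0,0,-0.2],[0,0.5,0,0,0,-0.3],[0,0.64,0,0,0,-0.4],[0,0.64,0,0,0,-0.5],[0,0.64,0,0,0,-0.5]]' 1 |tail -1
python3 s7.py | grep local
 $J '[[0.2,0,0.1,0,0,-0.1],[0.4,0,0.1,0,0,-0.2],[0.6,0,0.1,0,0,-0.3],[0.63,0,0.1,0,0,-0.4],[0.63,0,0.1,0,0,-0.5],[0.63,0,0.1,0,0,-0.5]]' |tail -1;  $J '[[0.3,0,0,0,0,0],[0.63,0,0,0,0,0],[0.63,0,0,0,0,0]]'
python3 s6.py .103 -.074
python3 - <<'E'
from h import *
for c in("top","side","wrist"):
    p=get_image(c); print(c,[(d["centre"],round(d["conf"],2),np.round(onz(p,d["centre"],.185)[:2],3)) for d in spot_point(p,"bar_mid")][:2])
E
```

```text
gripper_width: 0.25
grip_force: 0.0
eef_pos: [0.5715, -0.1103, 0.2391]
eef_rot: [-0.032, 0.999, -0.001, 0.004]
grip_force: 0.0
card local [-0.0032 -0.1181  0.0027] 0.91 0.86
card local [-0.0017 -0.025   0.0072] 0.87 0.73
grip_force: 0.0
clock: 32.45
eef_pos: [0.671, -0.0587, 0.241]
eef_rot: [0.683, 0.73, -0.0, -0.001]
force: [0.2, -0.2, -0.7]
gripper_width: 1.005
grip_force: 0.0
pos [ 0.671  -0.0587  0.241 ] tool y deg 3.8102413474262806
goal [ 0.67075199 -0.05869055] units [-0.003  0.   ] turn units to 93.44: 0.995886207250819
top [([374.9, 163.3], 0.43, array([ 0.672, -0.055])), ([218.8, 307.5], 0.39, array([0.361, 0.275]))]
side [([398.3, 201.9], 0.76, array([ 0.684, -0.05 ]))]
wrist [([322.5, 276.7], 0.96, array([ 0.669, -0.061])), ([209.5, 149.9], 0.52, array([ 0.612, -0.   ]))]
```

```bash
J='python3 -m jog'; $J '[[0,0,-0.3,0,0,0],[0,0,-0.6,0,0,0],[0,0,-0.8,0,0,0],[0,0,-0.93,0,0,0],[0,0,-0.93,0,0,0]]' | grep -E "pos|^force"; $J '[[0,0,0,0,0,0],[0,0,0,0,0,0],[0,0,0,0,0,0],[0,0,0,0,0,0],[0,0,0,0,0,0],[0,0,0,0,0,0]]' -1
```

```text
eef_pos: [0.67, -0.0585, 0.1675]
force: [-1.3, -0.7, 0.5]
clock: 34.12
eef_pos: [0.6707, -0.0586, 0.1685]
eef_rot: [0.684, 0.729, 0.0, 0.0]
force: [0.0, 0.1, 1.6]
gripper_width: 0.065
grip_force: 58.5
```

```bash
J='python3 -m jog'; $J '[[-0.1,-0.006,0.03,0,0,0],[-0.19,-0.011,0.044,0,0,0],[-0.315,-0.019,0.05,0,0,0],[-0.48,-0.029,0.039,0,0,0],[-0.58,-0.035,0.015,0,0,0],[-0.67,-0.04,-0.014,0,0,0],[-0.8,-0.048,-0.08,0,0,0],[-0.92,-0.055,-0.16,0,0,0]]' ; $J '[[-0.1,-0.006,-0.107,0,0,0],[-0.2,-0.012,-0.214,0,0,0],[-0.26,-0.016,-0.32,0,0,0],[-0.31,-0.019,-0.43,0,0,0],[-0.31,-0.019,-0.43,0,0,0]]'
python3 - <<'E'
from h import *
s=get_image("side")["pixels"][:,:,::-1]; cv2.imwrite("pics/s2.png",cv2.resize(s[180:330,260:440],None,fx=4,fy=4,interpolation=cv2.INTER_CUBIC))
E
```

```text
clock: 35.12
eef_pos: [0.5964, -0.0627, 0.1557]
eef_rot: [0.684, 0.729, 0.001, 0.0]
force: [5.2, 2.1, -5.0]
gripper_width: 0.067
grip_force: 59.9
clock: 35.75
eef_pos: [0.5716, -0.0641, 0.1189]
eef_rot: [0.684, 0.729, 0.0, -0.001]
force: [6.0, 3.9, -1.9]
gripper_width: 0.066
grip_force: 59.6
```

View pics/s2.png

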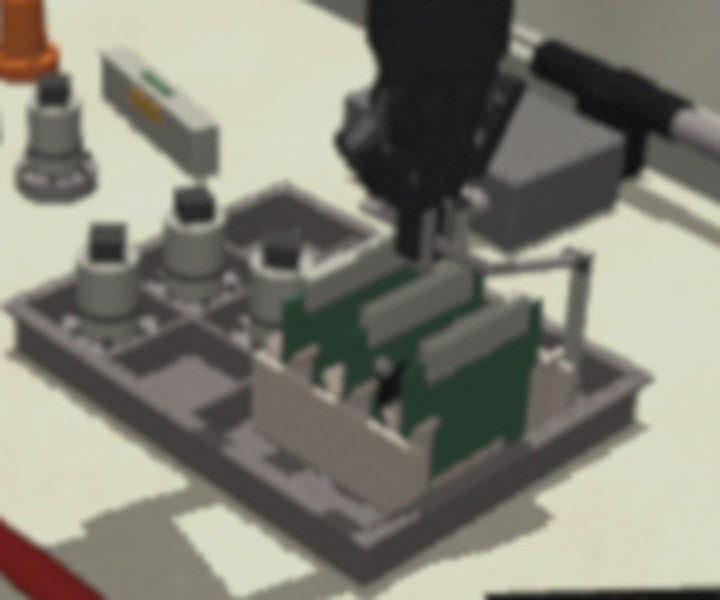

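The bar is held low over the three seated cards, with its wire running from the post at (580,262) to the gripper at (440,260). I'll let go of it.

```bash
J='python3 -m jog'; $J '[[0,0,0,0,0,0],[0,0,0,0,0,0],[0,0,0,0,0,0],[0,0,0,0,0,0]]' 0.3 |grep -E "width|^force"; $J '[[0,0,0.3,0,0,0],[0,0,0.6,0,0,0],[0,0,1,0,0,0]]'|tail -1;  $J '[[0,0,0.5,0,0,0],[-0.4,0.2,1,0,0,0],[-0.8,0.4,1,0,0,0]]'|grep eef
python3 - <<'E'
from h import *
w=get_image("wrist"); cv2.imwrite("pics/w4.png",w["pixels"][:,:,::-1]); s=get_image("side")
for p in(w,s): print([(d["centre"],round(d["conf"],2),np.round(onz(p,d["centre"],.111)[:2],3)) for d in spot_point(p,"bar_mid")][:2])
a=cv2.resize(s["pixels"][180:330,290:440,::-1],(400,400)); b=cv2.resize(w["pixels"][:400,:,::-1],(400,400)); cv2.imwrite("pics/ab.png",np.hstack([a,b]))
E
```

```text
force: [0.5, 0.1, -0.6]
gripper_width: 0.648
grip_force: 0.0
eef_pos: [0.5089, -0.0327, 0.2856]
eef_rot: [0.685, 0.729, 0.002, 0.004]
[([389.4, 261.6], 0.6, array([ 0.566, -0.067]))]
[([364.8, 244.7], 0.8, array([ 0.582, -0.053]))]
```

View pics/ab.png

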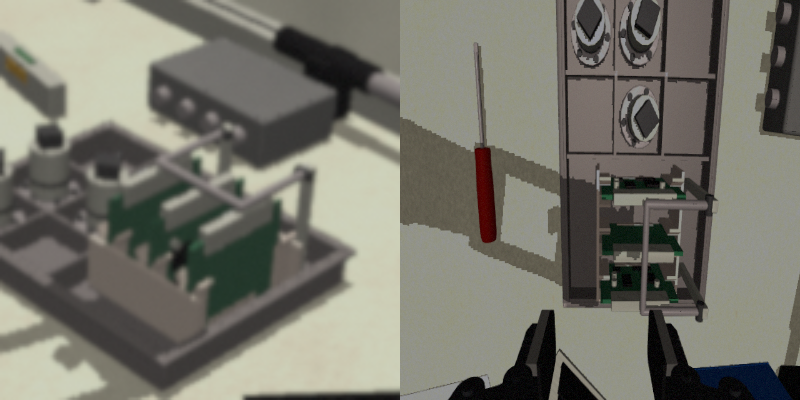

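The bar lies shut over all three cards, and the measured mid matches the expected point. Now over to the spares.

```bash
J='python3 -m jog'; for i in 1 2 3 4 5; do $J '[[0,0.5,0,0,0,0],[0,0.98,0,0,0,0],[0,0.98,0,0,0,0]]' 1; done | grep eef|tail -2
cat > s9.py <<'E'
from h import *
import sys
from scipy.spatial.transform import Rotation as R
o=get_obs(); y=R.from_quat(o["eef_rot"]).as_matrix()[:,1]; print("pos",np.round(o["eef_pos"],4),"deg",np.degrees(np.arctan2(y[1],y[0])))
S=[(.5854,.3111),(.4579,.3126),(.4626,.4074),(.5687,.4106)]
for c in sys.argv[1:]:
    for x,i,cf in spares(get_image(c),S): print(c,np.round(x,4),round(i,2),round(cf,2),"units",units(x-o["eef_pos"][:2]))
E
python3 s9.py wrist top
```

```text
eef_pos: [0.5087, 0.3591, 0.28]
eef_rot: [0.684, 0.729, -0.001, 0.0]
pos [0.5087 0.3591 0.28  ] deg 3.6586916169066583
wrist [0.4584 0.3122] 0.93 0.92 units [-0.628 -0.587]
wrist [0.5846 0.3108] 0.9 0.86 units [ 0.949 -0.603]
wrist [0.5693 0.4102] 0.95 0.62 units [0.758 0.639]
top [0.5691 0.4103] 0.91 0.92 units [0.755 0.64 ]
top [0.4583 0.3107] 0.9 0.77 units [-0.629 -0.605]
top [0.5853 0.312 ] 0.87 0.75 units [ 0.958 -0.588]
```

```bash
J='python3 -m jog'; $J '[[0.5,-0.3,0,0,0,0],[0.955,-0.6,0,0,0,0],[0.955,-0.6,-0.3,0,0,0],[0.955,-0.6,-0.9,0,0,0],[0.955,-0.6,-0.9,0,0,0]]' 1|grep eef_pos; $J '[[0,0,-0.6,0,0,0],[0,0,-1,0,0,0],[0,0,-1,0,0,0]]'|grep eef_pos;  $J '[[0,0,-0.4,0,0,0],[0,0,-0.8,0,0,0],[0,0,-1,0,0,0],[0,0,-1,0,0,0]]'|grep -E "pos|^force"; $J '[[0,0,-0.08,0,0,0],[0,0,0,0,0,0],[0,0,-0.08,0,0,0],[0,0,-0.08,0,0,0],[0,0,-0.08,0,0,0],[0,0,-0.08,0,0,0]]' -1;
```

```text
eef_pos: [0.5821, 0.3086, 0.203]
eef_pos: [0.5837, 0.3105, 0.128]
eef_pos: [0.5848, 0.3115, 0.0498]
force: [-0.2, 1.0, -0.4]
clock: 41.58
eef_pos: [0.5854, 0.3123, 0.0473]
eef_rot: [0.684, 0.729, 0.002, 0.001]
force: [-3.2, -1.2, 11.7]
gripper_width: 0.423
grip_force: 58.8
```

```bash
J='python3 -m jog'; $J '[[0,0,0.2,0,0,0],[0,0,0.4,0,0,0],[0,0,0.7,0,0,0],[0,0,1,0,0,0],[0,0,1,0,0,0]]'; $J '[[0,0,0.3,0,0,0],[0,0,0.6,0,0,0],[0,0,0.6,0,0,0]]'; python3 s6.py .072 .037
```

```text
clock: 42.2
eef_pos: [0.586, 0.3121, 0.1256]
eef_rot: [0.684, 0.729, 0.003, 0.001]
force: [-0.2, 0.5, -4.0]
gripper_width: 0.421
grip_force: 60.7
clock: 42.58
eef_pos: [0.5853, 0.3118, 0.1719]
eef_rot: [0.684, 0.729, 0.002, 0.001]
force: [0.6, 0.5, -3.5]
gripper_width: 0.423
grip_force: 60.8
pos [0.5853 0.3118 0.1719] tool y deg 3.6293125542196285
goal [0.63315177 0.05025083] units [ 0.598 -3.27 ] turn units to 93.44: 0.9978965271753375
```

```bash
J='python3 -m jog'; for i in 1 2 3 4; do $J '[[0.07,-0.4,0,0,0,0],[0.15,-0.818,0,0,0,0],[0.15,-0.818,0,0,0,0]]'; done | grep eef_pos|tail -1; $J '[[0,0,-0.3,0,0,0],[0,0,-0.6,0,0,0],[0,0,-0.75,0,0,0],[0,0,-0.75,0,0,0]]'; python3 s6.py .072 .037
```

```text
eef_pos: [0.6323, 0.049, 0.1693]
clock: 44.58
eef_pos: [0.6314, 0.0509, 0.1089]
eef_rot: [0.684, 0.73, -0.001, -0.001]
force: [0.6, -0.3, -3.8]
gripper_width: 0.42
grip_force: 60.8
pos [0.6314 0.0509 0.1089] tool y deg 3.699211579352662
goal [0.63315177 0.05025083] units [ 0.022 -0.008] turn units to 93.44: 0.9971198713405259
```

```bash
J='python3 -m jog'; $J '[[0.02,-0.005,-0.15,0,0,0],[0.02,-0.005,-0.3,0,0,0],[0.02,-0.005,-0.45,0,0,0],[0.02,-0.005,-0.6,0,0,0],[0.02,-0.005,-0.6,0,0,0]]'| grep -E "pos|^force"; $J '[[0,0,-0.05,0,0,0],[0,0,-0.09,0,0,0],[0,0,-0.12,0,0,0]]'| grep -E "pos|^force";
```

```text
eef_pos: [0.6327, 0.0493, 0.0604]
force: [-0.0, -0.5, -4.4]
eef_pos: [0.6341, 0.0493, 0.0531]
force: [0.6, 0.8, -3.5]
```

```bash
J='python3 -m jog'; $J '[[0,0,-0.03,0,0,0],[0,0,-0.06,0,0,0],[0,0,-0.06,0,0,0]]'| grep -E "pos|^force"; $J '[[0,0,-0.04,0,0,0],[0,0,-0.04,0,0,0]]'| grep -E "pos|^force"
```

```text
eef_pos: [0.6342, 0.0491, 0.0523]
force: [-8.0, -0.4, 9.4]
eef_pos: [0.6342, 0.0492, 0.0522]
force: [-12.5, -0.8, 21.4]
```

```bash
J='python3 -m jog'; $J '[[0,0,0.05,0,0,0],[0,0,0.05,0,0,0],[0,0,0.05,0,0,0]]' 0.2| grep -E "pos|force|width"; $J '[[0,0,0.4,0,0,0],[0,0,0.8,0,0,0],[0,0,1,0,0,0]]'|tail -1;  $J '[[0,0,0.5,0,0,0],[0,0,1,0,0,0]]'|tail -1; for i in 1 2 3 4; do $J '[[-0.2,0.5,0,0,0,0],[-0.39,0.98,0.1,0,0,0],[-0.39,0.98,0.1,0,0,0]]' 1; done | grep eef_pos|tail -1
cat > s10.py <<'E'
from h import *
w=get_image("wrist"); q=[.5635,.009,.06]; c,s=np.cos(.06),np.sin(.06)
for d in silhouettes(w,"fitted0"):
    a=onz(w,d["bbox"][:2],.04)[:2]
    if a[1]>.2: continue
    x,i=fitmask(w,d["mask"],AD,a,.005); e=x-q[:2]; print("tray local",np.round([c*e[0]+s*e[1],-s*e[0]+c*e[1]],4),round(i,2),round(d["conf"],2))
E
python3 s9.py wrist top; python3 s10.py
```

```text
eef_pos: [0.6341, 0.0493, 0.0486]
force: [-0.3, -0.4, -0.2]
gripper_width: 0.595
grip_force: 0.0
grip_force: 0.0
grip_force: 0.0
eef_pos: [0.5094, 0.3635, 0.2406]
pos [0.5094 0.3635 0.2406] deg 3.729659768255324
wrist [0.4617 0.4077] 0.96 0.97 units [-0.597  0.552]
wrist [0.5684 0.4105] 0.94 0.84 units [0.738 0.588]
wrist [0.4584 0.3124] 0.95 0.73 units [-0.637 -0.639]
top [0.4602 0.3113] 0.8 0.79 units [-0.615 -0.652]
top [0.5673 0.4057] 0.82 0.6 units [0.724 0.528]
top [0.4673 0.3921] 0.09 0.44 units [-0.526  0.357]
tray local [-0.0011  0.0993] 0.58 0.62
tray local [-0.0723  0.1003] 0.6 0.58
tray local [0.0562 0.1287] 0.31 0.48
```

```bash
J='python3 -m jog'; $J '[[0.4,0.3,0,0,0,0],[0.74,0.588,0,0,0,0],[0.74,0.588,-0.3,0,0,0],[0.74,0.588,-0.8,0,0,0],[0.74,0.588,-0.8,0,0,0]]' 1|grep eef_pos; $J '[[0,0,-0.6,0,0,0],[0,0,-1,0,0,0],[0,0,-1,0,0,0]]'|grep eef_pos;  $J '[[0,0,-0.3,0,0,0],[0,0,-0.6,0,0,0],[0,0,-0.64,0,0,0],[0,0,-0.64,0,0,0]]'|grep -E "pos|^force"; $J '[[0,0,0,0,0,0],[0,0,0,0,0,0],[0,0,0,0,0,0],[0,0,0,0,0,0],[0,0,0,0,0,0],[0,0,0,0,0,0]]' -1; $J '[[0,0,0.2,0,0,0],[0,0,0.4,0,0,0],[0,0,0.7,0,0,0],[0,0,1,0,0,0],[0,0,1,0,0,0]]'|grep -E "pos|^force|width"; $J '[[0,0,0.3,0,0,0],[0,0,0.6,0,0,0],[0,0,0.6,0,0,0]]'|grep -E "pos|^force|width"; python3 s6.py .072 .109
```

```text
eef_pos: [0.5669, 0.4078, 0.1714]
eef_pos: [0.5674, 0.4087, 0.0949]
eef_pos: [0.5696, 0.4105, 0.0483]
force: [-0.2, -0.5, 0.1]
clock: 51.25
eef_pos: [0.5692, 0.4103, 0.047]
eef_rot: [0.684, 0.729, 0.001, 0.0]
force: [2.4, -0.1, 5.5]
gripper_width: 0.419
grip_force: 59.9
eef_pos: [0.5696, 0.4109, 0.1292]
force: [-0.7, 0.3, -3.5]
gripper_width: 0.421
eef_pos: [0.569, 0.4104, 0.1753]
force: [0.2, -0.1, -2.5]
gripper_width: 0.421
pos [0.569  0.4104 0.1753] tool y deg 3.6379334614570893
goal [0.62883436 0.12212127] units [ 0.747 -3.604] turn units to 93.44: 0.9978007393171434
```

```bash
J='python3 -m jog'; for i in 1 2 3 4; do $J '[[0.09,-0.45,0,0,0,0],[0.187,-0.9,0,0,0,0],[0.187,-0.9,0,0,0,0]]'; done | grep eef_pos|tail -1; $J '[[0,0,-0.3,0,0,0],[0,0,-0.6,0,0,0],[0,0,-0.8,0,0,0],[0,0,-0.8,0,0,0]]'|grep -E "pos|^force|width"; python3 s6.py .072 .109
```

```text
eef_pos: [0.6283, 0.1211, 0.1726]
eef_pos: [0.6267, 0.1231, 0.1073]
force: [0.7, -0.4, -4.5]
gripper_width: 0.42
pos [0.6267 0.1231 0.1073] tool y deg 3.709470982513155
goal [0.62883436 0.12212127] units [ 0.026 -0.013] turn units to 93.44: 0.9970058779720761
```

```bash
J='python3 -m jog'; $J '[[0.02,-0.008,-0.15,0,0,0],[0.02,-0.008,-0.3,0,0,0],[0.02,-0.008,-0.45,0,0,0],[0.02,-0.008,-0.58,0,0,0],[0.02,-0.008,-0.58,0,0,0]]'| grep -E "pos|^force"; $J '[[0,0,-0.05,0,0,0],[0,0,-0.09,0,0,0],[0,0,-0.12,0,0,0]]'| grep -E "pos|^force";  $J '[[0,0,-0.03,0,0,0],[0,0,-0.06,0,0,0],[0,0,-0.06,0,0,0]]'| grep -E "pos|^force"
```

```text
eef_pos: [0.6288, 0.1211, 0.0616]
force: [0.2, 0.4, -4.0]
eef_pos: [0.6299, 0.1214, 0.0538]
force: [1.0, 0.1, -3.4]
eef_pos: [0.6302, 0.1213, 0.0519]
force: [-3.8, -0.0, 7.3]
```

```bash
J='python3 -m jog'; $J '[[0,0,0.04,0,0,0],[0,0,0.04,0,0,0],[0,0,0.04,0,0,0]]' 0.2| grep -E "pos|force|width"; $J '[[0,0,0.4,0,0,0],[0,0,0.8,0,0,0],[0,0,1,0,0,0]]'|tail -1;  $J '[[0,0,0.5,0,0,0],[0,0,1,0,0,0]]'|tail -1; for i in 1 2 3 4; do $J '[[-0.2,0.4,0,0,0,0],[-0.4,0.78,0.1,0,0,0],[-0.4,0.78,0.1,0,0,0]]' 1; done | grep eef_pos|tail -1;python3 s9.py wrist top
```

```text
eef_pos: [0.63, 0.1213, 0.0522]
force: [0.3, -0.2, -0.5]
gripper_width: 0.599
grip_force: 0.0
grip_force: 0.0
grip_force: 0.0
eef_pos: [0.5021, 0.3711, 0.244]
pos [0.5021 0.3711 0.244 ] deg 3.70063774676373
wrist [0.458  0.3133] 0.93 0.81 units [-0.552 -0.724]
wrist [0.4622 0.4072] 0.94 0.63 units [-0.5    0.451]
top [0.4579 0.3113] 0.92 0.93 units [-0.553 -0.748]
top [0.4673 0.3945] 0.38 0.77 units [-0.435  0.292]
```

```bash
J='python3 -m jog'; $J '[[-0.3,-0.4,0,0,0,0],[-0.552,-0.735,0,0,0,0],[-0.552,-0.735,-0.3,0,0,0],[-0.552,-0.735,-0.8,0,0,0],[-0.552,-0.735,-0.8,0,0,0]]' 1|grep eef_pos; $J '[[0,0,-0.6,0,0,0],[0,0,-1,0,0,0],[0,0,-1,0,0,0]]'|grep eef_pos;  $J '[[0,0,-0.3,0,0,0],[0,0,-0.6,0,0,0],[0,0,-0.68,0,0,0],[0,0,-0.68,0,0,0]]'|grep -E "pos|^force"; $J '[[0,0,0,0,0,0],[0,0,0,0,0,0],[0,0,0,0,0,0],[0,0,0,0,0,0],[0,0,0,0,0,0],[0,0,0,0,0,0]]' -1; $J '[[0,0,0.2,0,0,0],[0,0,0.4,0,0,0],[0,0,0.7,0,0,0],[0,0,1,0,0,0],[0,0,1,0,0,0]]'|grep -E "pos|^force|width"; $J '[[0,0,0.3,0,0,0],[0,0,0.6,0,0,0],[0,0,0.6,0,0,0]]'|grep -E "pos|^force|width"; python3 s6.py -.072 .037
```

```text
eef_pos: [0.456, 0.3097, 0.176]
eef_pos: [0.4569, 0.311, 0.0986]
eef_pos: [0.4588, 0.3125, 0.0475]
force: [-0.2, -0.1, -0.2]
clock: 60.58
eef_pos: [0.4585, 0.3124, 0.0469]
eef_rot: [0.684, 0.729, 0.001, 0.0]
force: [1.6, 0.2, 4.8]
gripper_width: 0.424
grip_force: 59.6
eef_pos: [0.459, 0.3129, 0.1286]
force: [1.1, -0.1, -3.3]
gripper_width: 0.42
eef_pos: [0.4584, 0.3125, 0.1748]
force: [1.2, 0.2, -3.9]
gripper_width: 0.422
pos [0.4584 0.3125 0.1748] tool y deg 3.6320091621759594
goal [0.48941089 0.04161601] units [ 0.388 -3.387] turn units to 93.44: 0.9978665648647115
```

```bash
J='python3 -m jog'; for i in 1 2 3 4; do $J '[[0.05,-0.42,0,0,0,0],[0.097,-0.847,0,0,0,0],[0.097,-0.847,0,0,0,0]]'; done | grep eef_pos|tail -1; $J '[[0,0,-0.3,0,0,0],[0,0,-0.6,0,0,0],[0,0,-0.8,0,0,0],[0,0,-0.8,0,0,0]]'|grep -E "pos|^force|width"; python3 s6.py -.072 .037
```

```text
eef_pos: [0.4887, 0.0409, 0.1729]
eef_pos: [0.4874, 0.0422, 0.1079]
force: [0.3, -0.1, -3.6]
gripper_width: 0.42
pos [0.4874 0.0422 0.1079] tool y deg 3.7016627559650126
goal [0.48941089 0.04161601] units [ 0.025 -0.007] turn units to 93.44: 0.9970926360448331
```

```bash
J='python3 -m jog'; $J '[[0.015,0,-0.15,0,0,0],[0.015,0,-0.3,0,0,0],[0.015,0,-0.45,0,0,0],[0.015,0,-0.58,0,0,0],[0.015,0,-0.58,0,0,0]]'| grep -E "pos|^force"; $J '[[0,0,-0.05,0,0,0],[0,0,-0.09,0,0,0],[0,0,-0.12,0,0,0]]'| grep -E "pos|^force";  $J '[[0,0,-0.03,0,0,0],[0,0,-0.06,0,0,0],[0,0,-0.06,0,0,0]]'| grep -E "pos|^force"
```

```text
eef_pos: [0.4889, 0.041, 0.0619]
force: [0.1, -0.6, -4.9]
eef_pos: [0.49, 0.0411, 0.0538]
force: [0.5, -0.7, -3.4]
eef_pos: [0.4904, 0.041, 0.0517]
force: [-4.3, -0.1, 10.5]
```

```bash
J='python3 -m jog'; $J '[[0,0,0.04,0,0,0],[0,0,0.04,0,0,0],[0,0,0.04,0,0,0]]' 0.2| grep -E "force|width"; $J '[[0,0,0.4,0,0,0],[0,0,0.8,0,0,0],[0,0,1,0,0,0]]'|tail -1; for i in 1 2 3; do $J '[[0.1,0.05,0.5,0,0,0],[0.2,0.1,1,0,0,0],[0.2,0.1,1,0,0,0]]'; done | grep eef_pos|tail -1
python3 s10.py; python3 s9.py top; python3 - <<'E'
from h import *
w=get_image("wrist"); q=[.5635,.009,.06]
im=w["pixels"][:,:,::-1]; cv2.imwrite("pics/w5.png",im)
print([(d["centre"],round(d["conf"],2),np.round(onz(w,d["centre"],.111)[:2],3)) for d in spot_point(w,"bar_mid")][:2])
E
```

```text
force: [0.4, 0.8, -0.6]
gripper_width: 0.599
grip_force: 0.0
grip_force: 0.0
eef_pos: [0.5387, 0.0651, 0.3733]
tray local [-0.0014  0.1094] 0.95 0.97
tray local [-0.0714  0.1087] 0.95 0.78
tray local [0.0017 0.0351] 0.96 0.78
pos [0.5376 0.065  0.3698] deg 3.6281986738242815
top [0.4632 0.4066] 0.87 0.73 units [-0.93   4.271]
[([341.2, 321.9], 0.78, array([ 0.564, -0.07 ])), ([402.8, 197.7], 0.4, array([0.614, 0.068]))]
```

View pics/w5.png

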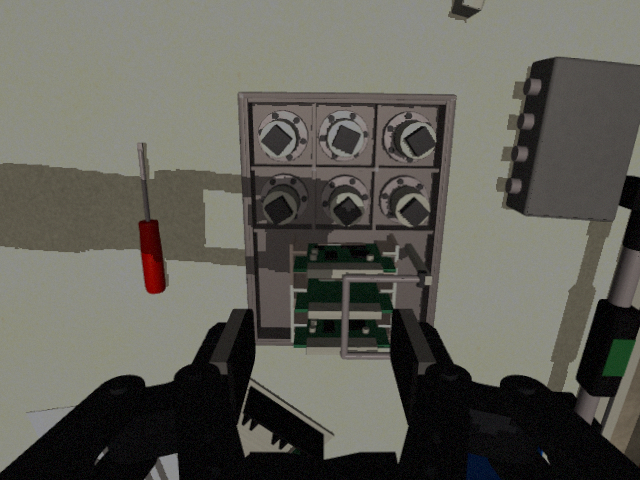

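All six cells hold adapters (rows at about 140 and 205 in the picture). The three cards are in and the bar is shut, with its crosspiece at (345,318). I'll check the newly placed adapters in numbers, then hand in.

```bash
python3 - <<'E'
from h import *
w=get_image("wrist"); q=[.5635,.009,.06]; c,s=np.cos(.06),np.sin(.06)
C=[T2(q,(x,y,0))[0,:2] for x,y in((-.072,.037),(.072,.037),(.072,.109))]
for n in("spare0","fitted0"):
  for x,i,cf in spares(w,C,.005,n): e=x-q[:2]; print(n,np.round([c*e[0]+s*e[1],-s*e[0]+c*e[1]],4),round(i,2),round(cf,2))
E
```

```text
spare0 [0.0726 0.1087] 0.96 0.96
spare0 [0.073  0.0356] 0.94 0.96
spare0 [-0.0711  0.0371] 0.96 0.71
```

```bash
python3 -c "
from bench import *
print(get_obs()['clock'],job_done())"
```

```text
the job is handed in; nothing more can be done
67.275 None
```

The kit tray is full and handed in at 67 s of the 192 s: adapters stand in cells 0, 4 and 5 within 2 mm of centre, cards are home in slots 0 and 2, the bar is shut, and the left-over adapter and card are untouched; `job_done()` gave no verdict back.

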